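# Sort the sample jars by cap colour

## Task

Sort the jars on this makeshift lab bench: stand each orange-, blue- and green-capped jar upright on the floor of the tray of its cap's colour, beside any jar that is already there. Do not tip any jar over, and leave the black-capped jars, the jars already in trays and everything else on the bench where they stand.

Things in the scene. Friction and masses are not known exactly. Their poses are not given: they have to be found in the camera images.
- orange_jar_a: orange-capped sample jar 62 mm tall, white body 28 mm in diameter and 46 mm high, topped by a ribbed screw cap 30 mm in diameter and 16 mm high; about 45 g; origin at the centre of its underside, z along its axis; stands on the bench, among the clutter, a black-capped jar 36 to 40 mm from it, centre to centre; to be sorted
- orange_jar_b: orange-capped sample jar 62 mm tall, white body 28 mm in diameter and 46 mm high, topped by a ribbed screw cap 30 mm in diameter and 16 mm high; about 45 g; origin at the centre of its underside, z along its axis; stands on the 65 mm high half brick; to be sorted
- blue_jar: blue-capped sample jar 62 mm tall, white body 28 mm in diameter and 46 mm high, topped by a ribbed screw cap 30 mm in diameter and 16 mm high; about 45 g; origin at the centre of its underside, z along its axis; stands on the bench, among the clutter; to be sorted
- green_jar: green-capped sample jar 62 mm tall, white body 28 mm in diameter and 46 mm high, topped by a ribbed screw cap 30 mm in diameter and 16 mm high; about 45 g; origin at the centre of its underside, z along its axis; stands on the bench, among the clutter, a black-capped jar 36 to 40 mm from it, centre to centre; to be sorted
- orange_tray: orange open tray, 80 mm (its x) by 130 mm (its y), walls 22 mm high and 4 mm thick, floor 4 mm thick (inside 72 by 122 mm), fixed to the bench; origin at the centre of its underside
- blue_tray: blue open tray, 80 mm (its x) by 130 mm (its y), walls 22 mm high and 4 mm thick, floor 4 mm thick (inside 72 by 122 mm), fixed to the bench; origin at the centre of its underside; one blue-capped jar already stands somewhere in it
- green_tray: green open tray, 80 mm (its x) by 130 mm (its y), walls 22 mm high and 4 mm thick, floor 4 mm thick (inside 72 by 122 mm), fixed to the bench; origin at the centre of its underside; one green-capped jar already stands somewhere in it
- black_jar_a: black-capped sample jar 62 mm tall, white body 28 mm in diameter and 46 mm high, topped by a ribbed screw cap 30 mm in diameter and 16 mm high; about 45 g; origin at the centre of its underside, z along its axis; not part of the sorting, stays where it is
- black_jar_b: black-capped sample jar 62 mm tall, white body 28 mm in diameter and 46 mm high, topped by a ribbed screw cap 30 mm in diameter and 16 mm high; about 45 g; origin at the centre of its underside, z along its axis; not part of the sorting, stays where it is
- blue_stored: blue-capped sample jar 62 mm tall, white body 28 mm in diameter and 46 mm high, topped by a ribbed screw cap 30 mm in diameter and 16 mm high; about 45 g; origin at the centre of its underside, z along its axis; already standing in the blue tray (underside 4 mm above the tray's), stays where it is
- green_stored: green-capped sample jar 62 mm tall, white body 28 mm in diameter and 46 mm high, topped by a ribbed screw cap 30 mm in diameter and 16 mm high; about 45 g; origin at the centre of its underside, z along its axis; already standing in the green tray (underside 4 mm above the tray's), stays where it is
- amber_bottle: brown bottle with black cap, 60 mm in diameter, 125 mm tall, loose; origin at the centre of its underside
- beaker: clear glass beaker, 68 mm in diameter at the rim, 85 mm tall, loose; origin at the centre of its underside
- red_glass: red tumbler, 60 mm in diameter at the rim, 75 mm tall, loose; origin at the centre of its underside
- spoon: steel spoon lying flat on the bench at the left side, 170 mm long, loose; origin at its middle underside, x along it
- brick: half brick, 100 mm (its x) by 110 mm (its y) by 65 mm high, fixed; origin at the centre of its underside
- stand: fixed retort stand: white base 80 mm (its x) by 150 mm (its y), 12 mm thick; steel rod 12 mm in diameter up to 312 mm from its origin; on the far side (+x) a clamp 75 mm out carries a glass column 28 mm in diameter, from 90 mm up to 260 mm, with a rubber collar 34 mm in diameter round it at the clamp; origin at the centre of the base's underside, z up
Things that resemble listed ones, but are neither listed nor needed, are in the scene too. What is shaped like the orange_jar_a but pink is not meant. There is more than one size of the blue_tray; the one meant has the size given above.

How it is judged:
At the end, for the whole second after the job is handed in: All four jars and the two stored ones stand upright (0.15 rad), at rest, on the floor of the tray of their colour (underside under 10 mm above the tray's, axis within 26 mm of its centre in x, 51 mm in y); black-capped jars, bottle, beaker, tumbler and spoon within 30 mm of their start (x of orange_jar_a in the frame of orange_tray between -0.026 and 0.026 m and y of orange_jar_a in the frame of orange_tray between -0.051 and 0.051 m and z of each of orange_jar_a, orange_jar_b in the frame of orange_tray below 0.01 m and angle between each of orange_jar_a, orange_jar_b, blue_jar, green_jar, blue_stored, green_stored's own z axis and vertical below 0.15 rad and linear speed of each of orange_jar_a, orange_jar_b, blue_jar, green_jar, blue_stored, green_stored below 0.02 m/s and x of orange_jar_b in the frame of orange_tray between -0.026 and 0.026 m and y of orange_jar_b in the frame of orange_tray between -0.051 and 0.051 m and x of blue_jar in the frame of blue_tray between -0.026 and 0.026 m and y of blue_jar in the frame of blue_tray between -0.051 and 0.051 m and z of each of blue_jar, blue_stored in the frame of blue_tray below 0.01 m and x of green_jar in the frame of green_tray between -0.026 and 0.026 m and y of green_jar in the frame of green_tray between -0.051 and 0.051 m and z of each of green_jar, green_stored in the frame of green_tray below 0.01 m and x of blue_stored in the frame of blue_tray between -0.026 and 0.026 m and y of blue_stored in the frame of blue_tray between -0.051 and 0.051 m and x of green_stored in the frame of green_tray between -0.026 and 0.026 m and y of green_stored in the frame of green_tray between -0.051 and 0.051 m and distance of each of black_jar_a, black_jar_b, amber_bottle, beaker, red_glass, spoon from where it was at the start of the episode below 0.03 m); the robot touches nothing.
It fails at once if a jar, the bottle, the beaker or the tumbler is tipped over (beyond 0.9 rad) (angle between any of orange_jar_a, orange_jar_b, blue_jar, green_jar, black_jar_a, black_jar_b, blue_stored, green_stored, amber_bottle, beaker, red_glass's own z axis and vertical above 0.9 rad).
It fails at once if a bystander or a jar already in a tray is shifted by more than 30 mm (distance of any of black_jar_a, black_jar_b, blue_stored, green_stored, amber_bottle, beaker, red_glass, spoon from where it was at the start of the episode above 0.03 m).
It also fails if it takes over 72 s, if anything falls off the work surface, if the arm or the gripper's body presses on something with over 40 N, if the wrist force passes 120 N, or if a joint passes its speed limit or range.

## Robot

A 6-joint arm with a two-finger parallel gripper is mounted at the origin on the work surface. World frame = base frame: x ahead of the robot, y to its left, z up, the work surface at z = 0. Lengths are in m, angles in rad, forces in N, time in s.
With the tool pointing down it reaches from about 0.3 to 0.775 m from the base axis. Payload 14.6 kg.
Tool frame: the origin (TCP) lies on the centre line of the jaws, within the pads' length; the fingertips stand ctrl.tcp_to_tips ahead of it and the grasp point (between the pads) lies 2 mm behind it (ctrl.tcp_to_tips is the distance from the TCP to the fingertips, in m); z points along the fingers, y is the line along which they close (so a half turn about z gives the same grasp; the last joint's range is limited). The gripper opens to 94 mm and grips with 3 to 60 N. Pads are 16 mm wide; open, the fingers measure 119 mm over their backs; the gripper's body (75 mm by 177 mm) begins 78 mm behind the grasp point.
Start: joints at [-0.067, 0.3, 1.521, -0, 1.321, -0.067], TCP at [0.55, -0, 0.222] pointing down, gripper open.
Joint ranges: [-3.03, 3.03], [-0.79, 2.21], [0.23, 2.52], [-1.04, 4.18], [0, 3.07], [-2.55, 2.55]. Speed limits (rad/s): [2.22, 2.22, 2.57, 3.14, 3.14, 3.14].

## Interface

Orientations are given as [roll, pitch, yaw] about the fixed x, y, z axes, in that order (R = Rz(yaw) Ry(pitch) Rx(roll)).
In Python, from station import telemetry, viewer, hand_in, ctrl gives the robot as it stands.
- The arm moves only by the tool step_arm, never from a script. Its argument "plan" is a list of rows, each an object of numbers: "dx", "dy", "dz": the shift along the tool's x, y, z scaled (see below); "rx", "ry", "rz": the turn, a rotation vector about the tool's x, y, z scaled (see below); "claw": the closure, from 0 (fully open) to 1 (shut). In form: [{"dx": .., "dy": .., "dz": .., "rx": .., "ry": .., "rz": .., "claw": ..}, ...]. A call has 1 to 10 rows; each row shifts and turns the commanded pose from where the row before left it, along the tool's axes as they then stand; what a row does not reach is not made up. The controller multiplies each number of a shift by 0.1 m and each number of a turn by 90 degrees. A row lasts 1/10 s, in which the tool goes at most 50 mm and 8.59 degrees, less where a joint would pass 70% of its speed; a pose out of reach is approached as far as the arm can. A call with a number of a shift or a turn outside -1 to 1 is refused whole. A call with a gripper value outside its range is refused whole. The fingers move at their own pace and stop on an object; "grip_force" is the grip in N (left out, the last holds). Time passes only in rows, so rows that do not move let the fingers close. It gives the time, the measured TCP pose, the force, the opening and the grip force at its end, in the units of the state.
- telemetry.get_obs(): the state, without advancing time (a new reading comes with each control period).
- viewer.camera(name): name is "scene" or "side" or "wrist"; returns a dict with "img" (480x640x3 uint8, red, green, blue), "z_map" (480x640 float32, m along the optical axis (not along the pixel's ray), 0 where there is no reading), "fx", "fy", "cx", "cy" (pixels), "R" (3x3) and "t" (3): a world point X has camera coordinates R X + t; the wrist camera has in their place "tool_from_camera" (4x4, takes a point from camera to tool coordinates, whose origin is the TCP and whose axes are the flange's). Camera axes: x right, y down, z forward; pixel columns grow to the right and rows downward; lengths in m; the calibration is good to about 2 mm. A picture is of the moment at which its call begins: read the wrist's pose just before it.
- hand_in(): hands the job in; it is judged then, once.
Trained networks look in a picture, given as the dict that the camera call returned (one of the last four; its "shot" number tells which), for a name from the list of things; names that differ only in an ending like _2 or _b are one class to them, and where a whole thing is asked for, a point or a joint stands for the part that bears it (a point fixed in the world has none). Each returns a list of dicts, best first, with "score" (0 to 1); they miss things now and then, are a little off and sometimes report something else, mostly with a low value. They report only what shows in the picture. A call takes as long as a camera call. They do not tell look-alikes from the thing itself.
- viewer.recognise(target, picture): "rect" ([left, top, right, bottom] in pixels, round what is visible of it).
The state is a dict: "time_s": time; "qpos": joint angles; "joint_vel": joint speeds; "tau": joint torques, N m; "ee_pos": TCP position; "eef_rot": TCP orientation; "force": force on the tool from outside, world axes, zero at the start; "moment": the same for the moment, N m; "grip_width": finger opening in m; "grip_force": force on a finger pad.
Only numpy, scipy, OpenCV 4.12 (cv2) and the standard library are available. Lean on these libraries where they do the work, as an engineer would, in place of code of your own. Each camera call takes 0.05 s, during which the arm holds its last target. There are 200 camera calls.

## Working session

There is one attempt and no reset: what is moved stays moved. The work goes in short steps, Python scripts to look and compute and a tool call to move; the robot and the scene stay as the last step left them, time stands still between calls to the robot, and variables do not carry over. Pictures are saved under pics/ and viewed, at most 10 in all, crops included, and the job is handed in when it is done.

Besides the shell and the picture viewer there is one more tool, called after "Emit:" by a JSON object that holds its "method" and its "body". step_arm: Moves the arm, as the interface text tells. Shifts and turns lie within -1 to 1; 1 stands for 0.1 m of shift or 90 degrees of turn. Its arguments: {"type":"object","properties":{"plan":{"type":"array"},"grip_force":{"type":"number"}},"required":["plan"]}

```bash
mkdir -p pics
cat > h.py <<'E'
import numpy as np, cv2
from station import telemetry, viewer, hand_in, ctrl
from scipy.spatial.transform import Rotation as Ro
def snap(n):
    o=telemetry.get_obs(); p=viewer.camera(n)
    if n=='wrist':
        T=np.eye(4); e=np.array(o['eef_rot']); T[:3,:3]=Ro.from_euler('xyz',e).as_matrix() if e.size==3 else e.reshape(3,3)
        T[:3,3]=o['ee_pos']; p['W']=T@np.array(p['tool_from_camera'])
    else:
        T=np.eye(4); T[:3,:3]=np.array(p['R']).T; T[:3,3]=-T[:3,:3]@np.array(p['t']); p['W']=T
    return p
def cloud(p):
    z=p['z_map']; v,u=np.mgrid[:480,:640]
    c=np.stack([(u-p['cx'])/p['fx']*z,(v-p['cy'])/p['fy']*z,z],-1)
    w=c@p['W'][:3,:3].T+p['W'][:3,3]; w[z<=0]=np.nan; return w
def save(p,n): cv2.imwrite('pics/'+n,p['img'][:,:,::-1])
def caps(p,zs=(0.03,0.15)):
    """coloured blobs: colour, pixel, median xyz, xyz extents"""
    w=cloud(p); h=cv2.cvtColor(p['img'],cv2.COLOR_RGB2HSV); out=[]
    H,S,V=[h[...,i].astype(int) for i in range(3)]
    M={'orange':(H>=5)&(H<22)&(S>130)&(V>110),'blue':(H>95)&(H<125)&(S>110)&(V>60),'green':(H>40)&(H<90)&(S>90)&(V>40),'pinkred':((H>=140)|(H<4))&(S>70)&(V>90),'black':(V<55)}
    for k,m in M.items():
        m=m&(w[...,2]>zs[0])&(w[...,2]<zs[1])
        n,l,s,c=cv2.connectedComponentsWithStats(m.astype(np.uint8))
        for i in range(1,n):
            if s[i,4]<40: continue
            q=w[l==i]; lo,hi=np.percentile(q,[3,97],axis=0)
            out.append((k,c[i].round(),s[i,4],lo.round(3),hi.round(3)))
    return out
E
python3 - <<'E'
from h import *
print(telemetry.get_obs(), ctrl.tcp_to_tips)
for n in ('scene','side','wrist'):
    p=snap(n); save(p,n+'0.png'); print(n,p['W'].round(3).tolist(),p['fx'])
    for t in ('orange_jar_a','blue_jar','green_jar','black_jar_a','orange_tray','blue_tray','green_tray'):
        for r in viewer.recognise(t,p): print(t,np.round(r['rect']),round(r['score'],2))
    for c in caps(p): print(*c)
E
```

```text
{'time_s': 0.0, 'qpos': array([-6.66028964e-02,  3.00486816e-01,  1.52158193e+00, -9.16984600e-06,
        1.32070020e+00, -6.65599613e-02]), 'joint_vel': array([-1.12002976e-03, -1.35100850e-03, -1.17333250e-03, -9.91868818e-05,
        4.14928641e-04,  1.45828267e-03]), 'tau': array([-1.53750298e-03, -5.31805658e+01, -3.52735734e+01,  7.07558286e-02,
        2.43994006e-02, -4.79655944e-05]), 'ee_pos': array([5.49755962e-01, 9.49285204e-06, 2.21877340e-01]), 'eef_rot': array([-3.14041837e+00, -6.93742304e-05,  1.57075563e+00]), 'force': array([-0.51182077,  0.59636227,  0.22176472]), 'moment': array([-0.02318925,  0.01547833,  0.02552262]), 'grip_force': 0.0, 'grip_width': 0.0941646067071113} 0.017
scene [[0.104, 0.58, -0.808, 1.442], [0.994, -0.045, 0.096, -0.053], [0.02, -0.813, -0.582, 0.729], [0.0, 0.0, 0.0, 1.0]] 441.3103767444873
orange_jar_a [322. 261. 334. 289.] 0.77
orange_jar_a [292. 267. 307. 295.] 0.65
orange_jar_a [299. 200. 314. 231.] 0.57
blue_jar [227. 215. 238. 241.] 0.72
green_jar [152. 212. 167. 239.] 0.51
green_jar [359. 207. 368. 232.] 0.49
green_jar [130. 260.
[... 4786 characters left out ...]
 19.] 0.77
black_jar_a [407. 243. 456. 290.] 0.84
black_jar_a [ 74.   0. 153.  50.] 0.7
orange_tray [318. 309. 461. 454.] 0.84
blue_tray [436. 215. 490. 266.] 0.32
blue_tray [524. 235. 626. 390.] 0.26
green_tray [360.   1. 480.  76.] 0.98
orange [249. 229.] 12147 [ 0.452 -0.058  0.062] [0.544 0.039 0.126]
orange [472. 248.] 1301 [ 0.66  -0.029  0.049] [ 0.687 -0.002  0.062]
blue [208. 443.] 128 [ 0.446 -0.199  0.06 ] [ 0.465 -0.192  0.062]
green [149.   2.] 108 [0.428 0.159 0.046] [0.443 0.161 0.058]
pinkred [459. 162.] 1589 [0.646 0.038 0.034] [0.673 0.063 0.062]
black [104.  21.] 828 [0.39  0.137 0.047] [0.418 0.158 0.062]
black [436. 274.] 850 [ 0.635 -0.047  0.048] [ 0.661 -0.029  0.062]
```

Run:
```python
from h import *
a=[cv2.imread('pics/%s0.png'%n) for n in('scene','side')]
cv2.imwrite('pics/side0c.png',cv2.resize(a[1][130:480,190:560],None,fx=1.6,fy=1.6))
cv2.imwrite('pics/scene0c.png',cv2.resize(a[0][140:350,100:480],None,fx=2.1,fy=2.1))
```

```text
(no output)
```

View pics/side0c.png

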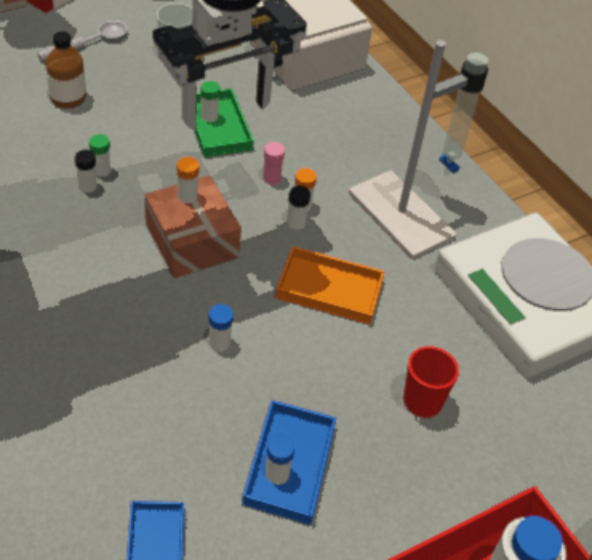

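View pics/scene0c.png

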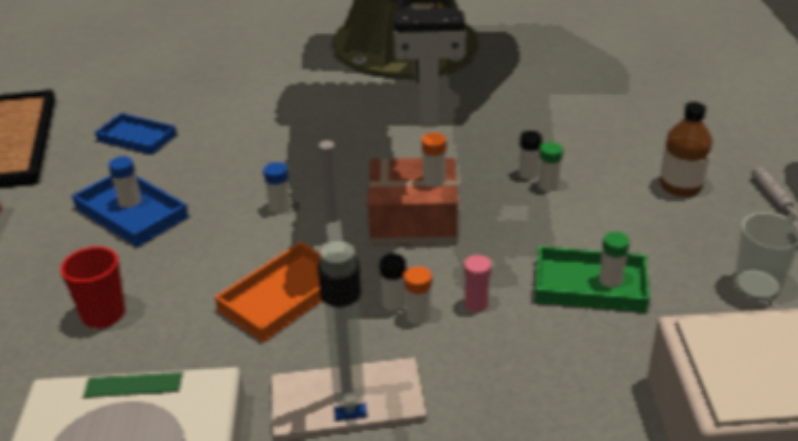

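View pics/wrist0.png

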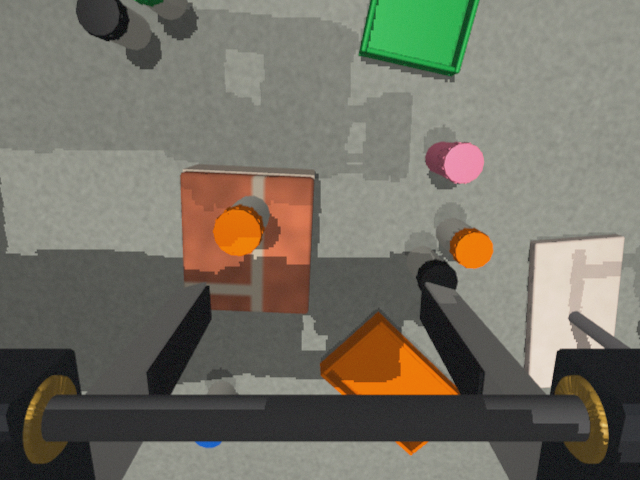

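The crops show the four loose jars. In the side crop, orange_a is at (305,180), orange_b on the brick at (188,168), blue at (221,315) and green at (100,143).

Possible mix-ups:
- The pink jar at (274,150) is not wanted.
- The small blue tray at (157,530) is the wrong size.
- The jars already stored are at (280,450) for blue and (210,90) for green.
- The brown bottle is at (66,70).

Next I'll fit the trays and the stand.

Run:
```python
from h import *
P=[snap('scene'),snap('side')]
W=[cloud(p) for p in P]
pts={'orange':[],'blue':[],'green':[]}
R={'orange':(.5,.75,-.3,-.05),'blue':(.33,.62,-.52,-.28),'green':(.5,.78,.1,.33)}
for p,w in zip(P,W):
    h=cv2.cvtColor(p['img'],cv2.COLOR_RGB2HSV).astype(int);H,S=h[...,0],h[...,1]
    for k,(a,b) in dict(orange=(4,22),blue=(95,125),green=(40,90)).items():
        r=R[k]; m=(H>=a)&(H<=b)&(S>110)&(w[...,2]>-.005)&(w[...,2]<.026)&(w[...,0]>r[0])&(w[...,0]<r[1])&(w[...,1]>r[2])&(w[...,1]<r[3])
        q=w[m]; pts[k].append(q)
        c=cv2.minAreaRect(q[:,:2].astype(np.float32)*1000); print(k,len(q),np.round(c[0]),np.round(c[1]),round(c[2],1))
for k,l in pts.items():
    print(k,cv2.minAreaRect((np.vstack(l)[:,:2]*1000).astype(np.float32)))
# stand
for p,w in zip(P,W):
    for lo,hi in ((.08,.14),(.15,.22),(.23,.33)):
        m=(w[...,0]>.6)&(w[...,0]<.95)&(abs(w[...,1]+.08)<.17)&(w[...,2]>lo)&(w[...,2]<hi)
        n,l,s,c=cv2.connectedComponentsWithStats(m.astype(np.uint8))
        for i in range(1,n):
            if s[i,4]>15: q=w[l==i]; print(lo,s[i,4],*np.percentile(q,[5,95],axis=0).round(3))
# other heights of clutter
w=W[1]
for k,r in {'bottle':(.38,.5,.28,.42),'beaker':(.45,.7,.28,.45),'tumbler':(.58,.7,-.42,-.32),'base':(.7,.9,-.15,.08)}.items():
    w=W[0];m=(w[...,0]>r[0])&(w[...,0]<r[1])&(w[...,1]>r[2])&(w[...,1]<r[3])&(w[...,2]>.008)&(w[...,2]<.2)
    if m.sum(): print(k,m.sum(),*np.percentile(w[m],[4,96],axis=0).round(3))
```

```text
orange 1457 [ 593. -148.] [107. 212.] 45.6
blue 942 [ 454. -371.] [136.  81.] 47.3
green 1209 [639. 189.] [129.  85.] 77.9
orange 2247 [ 600. -132.] [107. 228.] 43.2
blue 2561 [ 455. -372.] [143.  80.] 46.9
green 940 [636. 185.] [137.  80.] 78.1
orange ((593.2222900390625, -137.88807678222656), (121.86920166015625, 228.9367218017578), 45.64827346801758)
blue ((453.8471984863281, -371.61663818359375), (143.28369140625, 82.07572174072266), 47.149349212646484)
green ((637.6259155273438, 184.5112762451172), (138.0281982421875, 85.23528289794922), 77.94105529785156)
0.08 266 [ 0.872 -0.1    0.096] [ 0.882 -0.075  0.137]
0.15 24 [ 0.604 -0.006  0.211] [0.61  0.011 0.22 ]
0.15 437 [ 0.872 -0.1    0.153] [ 0.883 -0.075  0.217]
0.23 561 [ 0.608 -0.025  0.238] [0.634 0.031 0.327]
0.23 762 [ 0.795 -0.1    0.234] [ 0.884 -0.075  0.308]
0.08 214 [ 0.853 -0.108  0.092] [ 0.873 -0.088  0.138]
0.08 115 [ 0.786 -0.106  0.081] [ 0.795 -0.096  0.136]
0.15 322 [ 0.852 -0.108  0.155] [ 0.872 -0.087  0.216]
0.15 145 [ 0.785 -0.106  0.154] [ 0.795 -0.097  0.216]
0.23 26 [0.601 0.006 0.323] [0.614 0.014 0.33 ]
0.23 192 [ 0.601 -0.037  0.306] [ 0.629 -0.018  0.327]
0.23 595 [ 0.787 -0.108  0.232] [ 0.873 -0.087  0.306]
0.23 87 [ 0.601 -0.014  0.233] [ 0.608 -0.009  0.292]
bottle 796 [0.443 0.328 0.012] [0.477 0.378 0.126]
beaker 1704 [0.455 0.332 0.013] [0.687 0.415 0.106]
tumbler 879 [ 0.616 -0.39   0.014] [ 0.67  -0.34   0.077]
base 2225 [ 0.759 -0.144  0.011] [ 0.882 -0.026  0.187]
```

Run:
```python
from h import *
for n in ('scene','side','wrist'):
    p=snap(n); w=cloud(p); h=cv2.cvtColor(p['img'],cv2.COLOR_RGB2HSV).astype(int)
    m=(h[...,0]>=5)&(h[...,0]<22)&(h[...,1]>170)&(w[...,2]>-.005)&(w[...,2]<.03)&(w[...,0]>.45)&(w[...,0]<.8)&(w[...,1]<-.03)&(w[...,1]>-.35)
    m=cv2.morphologyEx(m.astype(np.uint8),cv2.MORPH_OPEN,np.ones((3,3)))
    k,l,s,c=cv2.connectedComponentsWithStats(m); i=1+np.argmax(s[1:,4]); q=w[l==i]
    print(n,len(q),cv2.minAreaRect((q[:,:2]*1000).astype(np.float32)),np.percentile(q,[1,99],axis=0).round(3).tolist())
```

```text
scene 1342 ((630.0374145507812, -167.0723876953125), (83.3778076171875, 130.80323791503906), 44.663330078125) [[0.562, -0.234, 0.002], [0.7, -0.129, 0.024]]
side 2065 ((626.5588989257812, -174.01922607421875), (86.55536651611328, 129.2622833251953), 44.99724197387695) [[0.559, -0.241, -0.002], [0.692, -0.107, 0.024]]
wrist 6508 ((620.5757446289062, -167.6805419921875), (89.97077178955078, 117.35103607177734), 45.020774841308594) [[0.559, -0.184, 0.001], [0.683, -0.099, 0.021]]
```

Emit:
{"method": "step_arm", "body": {"plan": [{"dx": 0.02, "dy": -0.1, "rz": 0.095, "claw": 0.3}, {"dx": 0.03, "dy": -0.1, "rz": 0.095, "claw": 0.3}, {"dx": 0.03, "dy": -0.1, "rz": 0.095, "claw": 0.3}, {"dx": 0.03, "dy": -0.1, "rz": 0.095, "claw": 0.3}, {"dx": 0.03, "dy": -0.1, "rz": 0.095, "claw": 0.3}, {"rz": 0.025, "claw": 0.3}, {"claw": 0.3}], "grip_force": 15}}

```text
$.plan[0]: bad value
```

Emit:
{"method": "step_arm", "body": {"plan": [{"dx": 0.0, "dy": 0.0, "dz": 0.0, "rx": 0.0, "ry": 0.0, "rz": 0.09, "claw": 0.3}, {"dx": 0.0, "dy": 0.0, "dz": 0.0, "rx": 0.0, "ry": 0.0, "rz": 0.09, "claw": 0.3}, {"dx": 0.0, "dy": 0.0, "dz": 0.0, "rx": 0.0, "ry": 0.0, "rz": 0.09, "claw": 0.3}, {"dx": 0.0, "dy": 0.0, "dz": 0.0, "rx": 0.0, "ry": 0.0, "rz": 0.09, "claw": 0.3}, {"dx": 0.0, "dy": 0.0, "dz": 0.0, "rx": 0.0, "ry": 0.0, "rz": 0.09, "claw": 0.3}, {"dx": 0.0, "dy": 0.0, "dz": 0.0, "rx": 0.0, "ry": 0.0, "rz": 0.05, "claw": 0.3}, {"dx": 0.0, "dy": 0.0, "dz": 0.0, "rx": 0.0, "ry": 0.0, "rz": 0.0, "claw": 0.3}], "grip_force": 15}}

```text
time_s: 2.15
ee_pos: [0.55, -0.0, 0.2224]
eef_rot: [-3.142, -0.0, 0.784]
force: [0.4, -1.2, 0.0]
grip_width: 0.0656
grip_force: 0.0
```

```bash
cat >> h.py <<'E'
def topc(zlo,zhi,p=None):
    """cap-top circle centres seen by the wrist, by colour"""
    p=p or snap('wrist'); w=cloud(p); h=cv2.cvtColor(p['img'],cv2.COLOR_RGB2HSV); H,S,V=[h[...,i].astype(int) for i in range(3)]
    for k,m in {'orange':(H>=5)&(H<22)&(S>150),'blue':(H>95)&(H<125)&(S>110),'green':(H>40)&(H<90)&(S>90),'black':(V<60)}.items():
        m=(m&(w[...,2]>zlo)&(w[...,2]<zhi)).astype(np.uint8)
        n,l,s,c=cv2.connectedComponentsWithStats(m)
        for i in range(1,n):
            if s[i,4]>150:
                q=w[l==i]; (x,y),r=cv2.minEnclosingCircle((q[:,:2]*1000).astype(np.float32))
                print(k,'pix',c[i].round(),'xy',round(x,1),round(y,1),'r',round(r,1),'z',np.median(q[:,2]).round(4))
    return p
def go(x,y,z):
    o=telemetry.get_obs(); R=Ro.from_euler('xyz',o['eef_rot']).as_matrix()
    print('t',round(o['time_s'],2),'d/0.1:',((R.T@(np.array([x,y,z])-o['ee_pos']))*10).round(3))
E
python3 - <<'E'
from h import *
p=topc(.122,.133); topc(.056,.068,p)
go(.5,.01,.222)
E
```

```text
orange pix [252. 287.] xy 503.4 13.2 r 15.5 z 0.1256
orange pix [452. 127.] xy 674.2 -16.6 r 15.2 z 0.0606
orange pix [270. 226.] xy 530.4 25.9 r 20.7 z 0.0637
orange pix [219. 267.] xy 476.5 33.6 r 26.6 z 0.0637
orange pix [265. 316.] xy 473.4 -20.8 r 27.0 z 0.0637
blue pix [387. 449.] xy 454.7 -185.7 r 15.0 z 0.0606
green pix [ 42. 176.] xy 434.5 172.9 r 15.6 z 0.0606
black pix [449. 177.] xy 648.8 -42.7 r 14.9 z 0.0606
black pix [ 43. 225.] xy 404.0 151.0 r 15.7 z 0.0605
t 2.2 d/0.1: [-0.282 -0.425  0.004]
```

Emit:
{"method": "step_arm", "body": {"plan": [{"dx": -0.12, "dy": -0.21, "dz": 0.0, "rx": 0.0, "ry": 0.0, "rz": 0.0, "claw": 0.3}, {"dx": -0.12, "dy": -0.21, "dz": 0.0, "rx": 0.0, "ry": 0.0, "rz": 0.0, "claw": 0.3}, {"dx": 0.0, "dy": 0.0, "dz": 0.35, "rx": 0.0, "ry": 0.0, "rz": 0.0, "claw": 0.3}, {"dx": 0.0, "dy": 0.0, "dz": 0.35, "rx": 0.0, "ry": 0.0, "rz": 0.0, "claw": 0.3}, {"dx": 0.0, "dy": 0.0, "dz": 0.25, "rx": 0.0, "ry": 0.0, "rz": 0.0, "claw": 0.3}, {"dx": 0.0, "dy": 0.0, "dz": 0.1, "rx": 0.0, "ry": 0.0, "rz": 0.0, "claw": 0.3}, {"dx": 0.0, "dy": 0.0, "dz": 0.0, "rx": 0.0, "ry": 0.0, "rz": 0.0, "claw": 0.3}, {"dx": 0.0, "dy": 0.0, "dz": 0.0, "rx": 0.0, "ry": 0.0, "rz": 0.0, "claw": 0.9}, {"dx": 0.0, "dy": 0.0, "dz": 0.0, "rx": 0.0, "ry": 0.0, "rz": 0.0, "claw": 0.9}, {"dx": 0.0, "dy": 0.0, "dz": 0.0, "rx": 0.0, "ry": 0.0, "rz": 0.0, "claw": 0.9}], "grip_force": 15}}

```text
time_s: 3.2
ee_pos: [0.5038, 0.0127, 0.1185]
eef_rot: [3.14, -0.001, 0.786]
force: [-0.1, 0.3, 0.5]
grip_width: 0.0452
grip_force: 0.0
```

Emit:
{"method": "step_arm", "body": {"plan": [{"dx": 0.0, "dy": 0.0, "dz": 0.0, "rx": 0.0, "ry": 0.0, "rz": 0.0, "claw": 0.9}, {"dx": 0.0, "dy": 0.0, "dz": 0.0, "rx": 0.0, "ry": 0.0, "rz": 0.0, "claw": 0.9}, {"dx": 0.0, "dy": 0.0, "dz": 0.0, "rx": 0.0, "ry": 0.0, "rz": 0.0, "claw": 0.9}]}}

```text
time_s: 3.5
ee_pos: [0.5035, 0.0127, 0.1177]
eef_rot: [3.141, -0.0, 0.785]
force: [0.1, -0.1, 1.1]
grip_width: 0.0295
grip_force: 15.0
```

Emit:
{"method": "step_arm", "body": {"plan": [{"dx": 0.0, "dy": 0.0, "dz": -0.2, "rx": 0.0, "ry": 0.0, "rz": 0.0, "claw": 0.9}, {"dx": 0.0, "dy": 0.0, "dz": -0.3, "rx": 0.0, "ry": 0.0, "rz": 0.0, "claw": 0.9}, {"dx": -0.05, "dy": 0.3, "dz": -0.1, "rx": 0.0, "ry": 0.0, "rz": 0.0, "claw": 0.9}, {"dx": -0.06, "dy": 0.4, "dz": 0.0, "rx": 0.0, "ry": 0.0, "rz": 0.0, "claw": 0.9}, {"dx": -0.06, "dy": 0.4, "dz": 0.0, "rx": 0.0, "ry": 0.0, "rz": 0.0, "claw": 0.9}, {"dx": -0.06, "dy": 0.4, "dz": 0.0, "rx": 0.0, "ry": 0.0, "rz": 0.0, "claw": 0.9}, {"dx": -0.06, "dy": 0.4, "dz": 0.0, "rx": 0.0, "ry": 0.0, "rz": 0.0, "claw": 0.9}, {"dx": -0.06, "dy": 0.4, "dz": 0.0, "rx": 0.0, "ry": 0.0, "rz": 0.0, "claw": 0.9}, {"dx": -0.06, "dy": 0.2, "dz": 0.0, "rx": 0.0, "ry": 0.0, "rz": 0.0, "claw": 0.9}, {"dx": 0.0, "dy": 0.0, "dz": 0.0, "rx": 0.0, "ry": 0.0, "rz": 0.0, "claw": 0.9}]}}

```text
time_s: 4.5
ee_pos: [0.6514, -0.1954, 0.1763]
eef_rot: [-3.141, 0.001, 0.783]
force: [-0.6, 0.5, -0.7]
grip_width: 0.0294
grip_force: 15.0
```

Run:
```python
from h import *
p=snap('wrist'); save(p,'w1.png'); topc(.1,.2,p); w=cloud(p); h=cv2.cvtColor(p['img'],cv2.COLOR_RGB2HSV).astype(int)
m=(h[...,0]>=5)&(h[...,0]<22)&(h[...,1]>170)&(w[...,2]>-.005)&(w[...,2]<.03)
q=w[m]; print(len(q),cv2.minAreaRect((q[:,:2]*1000).astype(np.float32)))
go(.6516,-.1926,.058)
```

```text
orange pix [315. 324.] xy 651.1 -196.0 r 16.1 z 0.1842
black pix [276. 319.] xy 642.2 -184.0 r 8.1 z 0.1876
black pix [354. 320.] xy 662.8 -205.6 r 8.5 z 0.1867
16848 ((616.72802734375, -169.11134338378906), (161.32363891601562, 368.3483581542969), 11.196456909179688)
t 4.55 d/0.1: [ 0.014 -0.003  1.185]
```

View pics/w1.png

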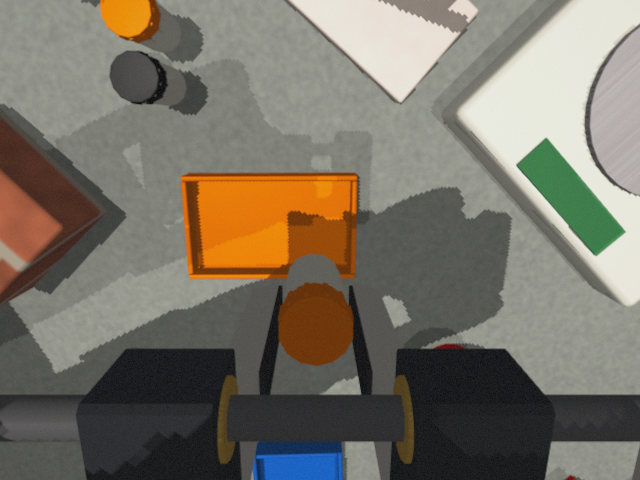

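The tray is clear, with rim columns 181–358 and rows 174–277. The jar hangs straight in the jaws at (315,324).

Run:
```python
from h import *
p=snap('wrist'); W=p['W']
for u,v in ((181,174),(358,174),(270,226),(190,277),(355,276)):
    d=W[:3,:3]@np.array([(u-p['cx'])/p['fx'],(v-p['cy'])/p['fy'],1]); s=(.022-W[2,3])/d[2]; print((W[:3,3]+s*d).round(4))
```

```text
[ 0.6127 -0.0942  0.022 ]
[ 0.7035 -0.1854  0.022 ]
[ 0.6302 -0.1667  0.022 ]
[ 0.5568 -0.1505  0.022 ]
[ 0.6477 -0.2406  0.022 ]
```

Emit:
{"method": "step_arm", "body": {"plan": [{"dx": 0.035, "dy": -0.015, "dz": 0.3, "rx": 0.0, "ry": 0.0, "rz": 0.0, "claw": 0.9}, {"dx": 0.0, "dy": 0.0, "dz": 0.4, "rx": 0.0, "ry": 0.0, "rz": 0.0, "claw": 0.9}, {"dx": 0.0, "dy": 0.0, "dz": 0.3, "rx": 0.0, "ry": 0.0, "rz": 0.0, "claw": 0.9}, {"dx": 0.0, "dy": 0.0, "dz": 0.12, "rx": 0.0, "ry": 0.0, "rz": 0.0, "claw": 0.9}, {"dx": 0.0, "dy": 0.0, "dz": 0.05, "rx": 0.0, "ry": 0.0, "rz": 0.0, "claw": 0.9}, {"dx": 0.0, "dy": 0.0, "dz": 0.0, "rx": 0.0, "ry": 0.0, "rz": 0.0, "claw": 0.9}, {"dx": 0.0, "dy": 0.0, "dz": 0.0, "rx": 0.0, "ry": 0.0, "rz": 0.0, "claw": 0.9}]}}

```text
time_s: 5.3
ee_pos: [0.6533, -0.1896, 0.0624]
eef_rot: [3.139, -0.001, 0.786]
force: [-0.3, -1.0, 0.5]
grip_width: 0.0298
grip_force: 15.0
```

Emit:
{"method": "step_arm", "body": {"plan": [{"dx": 0.0, "dy": 0.0, "dz": 0.02, "rx": 0.0, "ry": 0.0, "rz": 0.0, "claw": 0.9}, {"dx": 0.0, "dy": 0.0, "dz": 0.0, "rx": 0.0, "ry": 0.0, "rz": 0.0, "claw": 0.9}, {"dx": 0.0, "dy": 0.0, "dz": 0.0, "rx": 0.0, "ry": 0.0, "rz": 0.0, "claw": 0.9}]}}

```text
time_s: 5.6
ee_pos: [0.6526, -0.1896, 0.0588]
eef_rot: [3.141, -0.0, 0.785]
force: [-1.2, 0.4, -0.3]
grip_width: 0.0295
grip_force: 15.0
```

Emit:
{"method": "step_arm", "body": {"plan": [{"dx": 0.0, "dy": 0.0, "dz": 0.02, "rx": 0.0, "ry": 0.0, "rz": 0.0, "claw": 0.9}, {"dx": 0.0, "dy": 0.0, "dz": 0.0, "rx": 0.0, "ry": 0.0, "rz": 0.0, "claw": 0.6}, {"dx": 0.0, "dy": 0.0, "dz": 0.0, "rx": 0.0, "ry": 0.0, "rz": 0.0, "claw": 0.45}, {"dx": 0.0, "dy": 0.0, "dz": 0.0, "rx": 0.0, "ry": 0.0, "rz": 0.0, "claw": 0.45}, {"dx": 0.0, "dy": 0.0, "dz": 0.0, "rx": 0.0, "ry": 0.0, "rz": 0.0, "claw": 0.45}, {"dx": 0.0, "dy": 0.0, "dz": -0.2, "rx": 0.0, "ry": 0.0, "rz": 0.0, "claw": 0.45}, {"dx": 0.0, "dy": 0.0, "dz": -0.4, "rx": 0.0, "ry": 0.0, "rz": 0.0, "claw": 0.4}, {"dx": 0.0, "dy": 0.0, "dz": -0.4, "rx": 0.0, "ry": 0.0, "rz": 0.0, "claw": 0.35}, {"dx": 0.0, "dy": 0.0, "dz": 0.0, "rx": 0.0, "ry": 0.0, "rz": 0.0, "claw": 0.35}]}}

```text
time_s: 6.5
ee_pos: [0.6545, -0.1902, 0.163]
eef_rot: [3.133, -0.004, 0.785]
force: [0.4, -0.8, -0.3]
grip_width: 0.0611
grip_force: 0.0
```

Run:
```python
from h import *
topc(.045,.075); go(.674,-.0165,.053)
```

```text
orange pix [124.  22.] xy 674.8 -17.6 r 15.7 z 0.0605
orange pix [ 18. 240.] xy 528.5 -49.1 r 25.3 z 0.0637
orange pix [310. 253.] xy 652.3 -189.2 r 15.6 z 0.0646
green pix [579. 210.] xy 795.0 -298.7 r 45.8 z 0.0458
black pix [150.  91.] xy 650.0 -44.9 r 15.1 z 0.0555
t 6.55 d/0.1: [ 1.368 -1.086  1.064]
```

Emit:
{"method": "step_arm", "body": {"plan": [{"dx": 0.276, "dy": -0.215, "dz": 0.0, "rx": 0.0, "ry": 0.0, "rz": 0.0, "claw": 0.35}, {"dx": 0.276, "dy": -0.215, "dz": 0.0, "rx": 0.0, "ry": 0.0, "rz": 0.0, "claw": 0.35}, {"dx": 0.276, "dy": -0.215, "dz": 0.0, "rx": 0.0, "ry": 0.0, "rz": 0.0, "claw": 0.35}, {"dx": 0.276, "dy": -0.215, "dz": 0.0, "rx": 0.0, "ry": 0.0, "rz": 0.0, "claw": 0.35}, {"dx": 0.276, "dy": -0.215, "dz": 0.0, "rx": 0.0, "ry": 0.0, "rz": 0.0, "claw": 0.35}, {"dx": 0.0, "dy": 0.0, "dz": 0.0, "rx": 0.0, "ry": 0.0, "rz": 0.0, "claw": 0.35}, {"dx": 0.0, "dy": 0.0, "dz": 0.0, "rx": 0.0, "ry": 0.0, "rz": 0.0, "claw": 0.35}, {"dx": 0.0, "dy": 0.0, "dz": 0.0, "rx": 0.0, "ry": 0.0, "rz": 0.0, "claw": 0.35}]}}

```text
time_s: 7.35
ee_pos: [0.6738, -0.017, 0.1557]
eef_rot: [-3.141, 0.001, 0.785]
force: [0.4, 0.5, 0.4]
grip_width: 0.061
grip_force: 0.0
```

Run:
```python
from h import *
save(topc(.045,.075),'w2.png'); go(.674,-.0168,.053)
```

```text
orange pix [316. 250.] xy 674.9 -16.7 r 15.6 z 0.0606
orange pix [118. 342.] xy 537.6 30.5 r 13.4 z 0.0635
black pix [317. 304.] xy 649.9 -43.2 r 15.5 z 0.0605
t 7.4 d/0.1: [ 4.000e-03 -1.000e-03  1.029e+00]
```

View pics/w2.png

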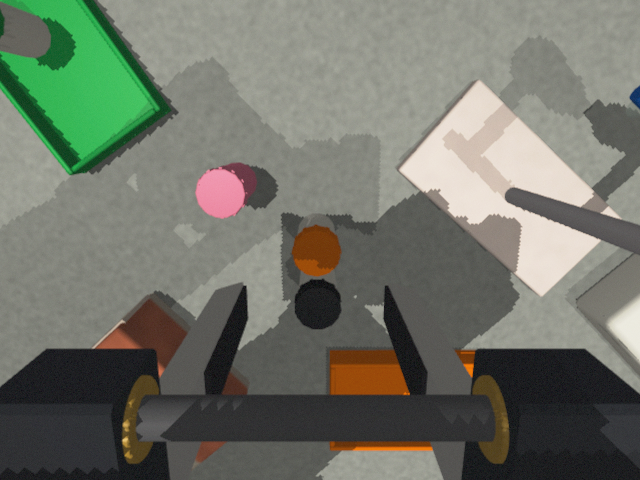

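The orange cap is at (316,250) and the black cap is directly below it at (317,304), so the closing line is clear. Descending now.

Emit:
{"method": "step_arm", "body": {"plan": [{"dx": 0.005, "dy": 0.0, "dz": 0.3, "rx": 0.0, "ry": 0.0, "rz": 0.0, "claw": 0.35}, {"dx": 0.0, "dy": 0.0, "dz": 0.35, "rx": 0.0, "ry": 0.0, "rz": 0.0, "claw": 0.35}, {"dx": 0.0, "dy": 0.0, "dz": 0.25, "rx": 0.0, "ry": 0.0, "rz": 0.0, "claw": 0.35}, {"dx": 0.0, "dy": 0.0, "dz": 0.12, "rx": 0.0, "ry": 0.0, "rz": 0.0, "claw": 0.35}, {"dx": 0.0, "dy": 0.0, "dz": 0.0, "rx": 0.0, "ry": 0.0, "rz": 0.0, "claw": 0.35}, {"dx": 0.0, "dy": 0.0, "dz": 0.0, "rx": 0.0, "ry": 0.0, "rz": 0.0, "claw": 0.5}, {"dx": 0.0, "dy": 0.0, "dz": 0.0, "rx": 0.0, "ry": 0.0, "rz": 0.0, "claw": 0.9}, {"dx": 0.0, "dy": 0.0, "dz": 0.0, "rx": 0.0, "ry": 0.0, "rz": 0.0, "claw": 0.9}, {"dx": 0.0, "dy": 0.0, "dz": 0.0, "rx": 0.0, "ry": 0.0, "rz": 0.0, "claw": 0.9}, {"dx": 0.0, "dy": 0.0, "dz": 0.0, "rx": 0.0, "ry": 0.0, "rz": 0.0, "claw": 0.9}]}}

```text
time_s: 8.4
ee_pos: [0.6747, -0.0156, 0.055]
eef_rot: [3.141, -0.001, 0.785]
force: [0.2, 0.2, 2.6]
grip_width: 0.0297
grip_force: 15.0
```

Emit:
{"method": "step_arm", "body": {"plan": [{"dx": 0.0, "dy": 0.0, "dz": -0.2, "rx": 0.0, "ry": 0.0, "rz": 0.0, "claw": 0.9}, {"dx": 0.0, "dy": 0.0, "dz": -0.4, "rx": 0.0, "ry": 0.0, "rz": 0.0, "claw": 0.9}, {"dx": 0.0, "dy": 0.0, "dz": -0.4, "rx": 0.0, "ry": 0.0, "rz": 0.0, "claw": 0.9}, {"dx": -0.28, "dy": 0.09, "dz": 0.0, "rx": 0.0, "ry": 0.0, "rz": 0.0, "claw": 0.9}, {"dx": -0.28, "dy": 0.09, "dz": 0.0, "rx": 0.0, "ry": 0.0, "rz": 0.0, "claw": 0.9}, {"dx": -0.28, "dy": 0.09, "dz": 0.0, "rx": 0.0, "ry": 0.0, "rz": 0.0, "claw": 0.9}, {"dx": -0.28, "dy": 0.09, "dz": 0.0, "rx": 0.0, "ry": 0.0, "rz": 0.0, "claw": 0.9}, {"dx": -0.27, "dy": 0.08, "dz": 0.0, "rx": 0.0, "ry": 0.0, "rz": 0.0, "claw": 0.9}, {"dx": 0.0, "dy": 0.0, "dz": 0.0, "rx": 0.0, "ry": 0.0, "rz": 0.0, "claw": 0.9}, {"dx": 0.0, "dy": 0.0, "dz": 0.0, "rx": 0.0, "ry": 0.0, "rz": 0.0, "claw": 0.9}]}}

```text
time_s: 9.4
ee_pos: [0.6073, -0.1451, 0.1547]
eef_rot: [3.141, -0.0, 0.784]
force: [0.3, 0.4, -0.9]
grip_width: 0.0294
grip_force: 15.0
```

Run:
```python
from h import *
p=topc(.045,.075); topc(.1,.18,p); go(.6076,-.1451,.060)
```

```text
orange pix [ 65. 196.] xy 529.8 -14.6 r 55.8 z 0.0637
orange pix [ 24. 261.] xy 474.1 -14.2 r 36.0 z 0.0638
orange pix [416. 253.] xy 652.0 -189.1 r 15.7 z 0.0645
orange pix [ 69. 309.] xy 472.1 -59.0 r 25.8 z 0.0636
black pix [258.  94.] xy 649.6 -50.6 r 13.5 z 0.0575
orange pix [315. 323.] xy 606.8 -145.7 r 15.8 z 0.1603
black pix [276. 321.] xy 597.9 -133.5 r 8.1 z 0.1668
black pix [354. 322.] xy 619.0 -155.3 r 8.5 z 0.1648
t 9.45 d/0.1: [-0.004  0.005  0.945]
```

Emit:
{"method": "step_arm", "body": {"plan": [{"dx": 0.0, "dy": 0.0, "dz": 0.3, "rx": 0.0, "ry": 0.0, "rz": 0.0, "claw": 0.9}, {"dx": 0.0, "dy": 0.0, "dz": 0.35, "rx": 0.0, "ry": 0.0, "rz": 0.0, "claw": 0.9}, {"dx": 0.0, "dy": 0.0, "dz": 0.2, "rx": 0.0, "ry": 0.0, "rz": 0.0, "claw": 0.9}, {"dx": 0.0, "dy": 0.0, "dz": 0.08, "rx": 0.0, "ry": 0.0, "rz": 0.0, "claw": 0.9}, {"dx": 0.0, "dy": 0.0, "dz": 0.02, "rx": 0.0, "ry": 0.0, "rz": 0.0, "claw": 0.9}, {"dx": 0.0, "dy": 0.0, "dz": 0.0, "rx": 0.0, "ry": 0.0, "rz": 0.0, "claw": 0.9}, {"dx": 0.0, "dy": 0.0, "dz": 0.0, "rx": 0.0, "ry": 0.0, "rz": 0.0, "claw": 0.9}, {"dx": 0.0, "dy": 0.0, "dz": 0.0, "rx": 0.0, "ry": 0.0, "rz": 0.0, "claw": 0.9}]}}

```text
time_s: 10.25
ee_pos: [0.6077, -0.145, 0.0604]
eef_rot: [3.14, -0.001, 0.785]
force: [-0.8, 0.6, 1.0]
grip_width: 0.0296
grip_force: 15.0
```

Emit:
{"method": "step_arm", "body": {"plan": [{"dx": 0.0, "dy": 0.0, "dz": 0.01, "rx": 0.0, "ry": 0.0, "rz": 0.0, "claw": 0.9}, {"dx": 0.0, "dy": 0.0, "dz": 0.0, "rx": 0.0, "ry": 0.0, "rz": 0.0, "claw": 0.6}, {"dx": 0.0, "dy": 0.0, "dz": 0.0, "rx": 0.0, "ry": 0.0, "rz": 0.0, "claw": 0.5}, {"dx": 0.0, "dy": 0.0, "dz": 0.0, "rx": 0.0, "ry": 0.0, "rz": 0.0, "claw": 0.5}, {"dx": 0.0, "dy": 0.0, "dz": 0.0, "rx": 0.0, "ry": 0.0, "rz": 0.0, "claw": 0.5}, {"dx": 0.0, "dy": 0.0, "dz": -0.2, "rx": 0.0, "ry": 0.0, "rz": 0.0, "claw": 0.5}, {"dx": 0.0, "dy": 0.0, "dz": -0.4, "rx": 0.0, "ry": 0.0, "rz": 0.0, "claw": 0.4}, {"dx": 0.0, "dy": 0.0, "dz": -0.4, "rx": 0.0, "ry": 0.0, "rz": 0.0, "claw": 0.35}, {"dx": 0.0, "dy": 0.0, "dz": 0.0, "rx": 0.0, "ry": 0.0, "rz": 0.0, "claw": 0.35}, {"dx": 0.0, "dy": 0.0, "dz": 0.0, "rx": 0.0, "ry": 0.0, "rz": 0.0, "claw": 0.35}]}}

```text
time_s: 11.25
ee_pos: [0.6074, -0.145, 0.159]
eef_rot: [3.14, -0.001, 0.785]
force: [-0.4, -1.2, -1.3]
grip_width: 0.0608
grip_force: 0.0
```

Run:
```python
from h import *
topc(.045,.075); go(.4545,-.1858,.053)
```

```text
orange pix [ 67. 193.] xy 529.6 -15.0 r 55.7 z 0.0637
orange pix [ 26. 258.] xy 474.4 -12.6 r 37.1 z 0.0637
orange pix [414. 251.] xy 651.9 -188.9 r 15.5 z 0.0645
orange pix [316. 253.] xy 607.5 -146.2 r 15.7 z 0.0646
orange pix [ 73. 306.] xy 472.2 -61.8 r 25.3 z 0.0637
blue pix [210. 447.] xy 452.6 -194.2 r 10.0 z 0.0607
black pix [259.  96.] xy 649.6 -51.0 r 13.4 z 0.0572
t 11.3 d/0.1: [-1.367 -0.788  1.049]
```

Emit:
{"method": "step_arm", "body": {"plan": [{"dx": -0.342, "dy": -0.197, "dz": 0.0, "rx": 0.0, "ry": 0.0, "rz": 0.0, "claw": 0.3}, {"dx": -0.342, "dy": -0.197, "dz": 0.0, "rx": 0.0, "ry": 0.0, "rz": 0.0, "claw": 0.3}, {"dx": -0.342, "dy": -0.197, "dz": 0.0, "rx": 0.0, "ry": 0.0, "rz": 0.0, "claw": 0.3}, {"dx": -0.342, "dy": -0.197, "dz": 0.0, "rx": 0.0, "ry": 0.0, "rz": 0.0, "claw": 0.3}, {"dx": 0.0, "dy": 0.0, "dz": 0.0, "rx": 0.0, "ry": 0.0, "rz": 0.0, "claw": 0.3}, {"dx": 0.0, "dy": 0.0, "dz": 0.0, "rx": 0.0, "ry": 0.0, "rz": 0.0, "claw": 0.3}]}}

```text
time_s: 11.9
ee_pos: [0.4545, -0.1861, 0.1578]
eef_rot: [-3.141, 0.0, 0.784]
force: [0.1, -0.3, -0.6]
grip_width: 0.0662
grip_force: 0.0
```

Run:
```python
from h import *
topc(.045,.075); go(.4545,-.1858,.053)
```

```text
orange pix [117.  30.] xy 474.2 -12.5 r 38.4 z 0.0638
orange pix [234.  13.] xy 524.5 -55.9 r 19.2 z 0.0636
orange pix [459.  20.] xy 606.7 -146.6 r 15.6 z 0.0645
orange pix [572.  19.] xy 651.3 -189.0 r 16.0 z 0.0643
orange pix [180.  75.] xy 472.4 -60.6 r 25.9 z 0.0637
blue pix [315. 248.] xy 455.9 -184.9 r 15.4 z 0.0606
t 11.95 d/0.1: [-0.003 -0.004  1.049]
```

Emit:
{"method": "step_arm", "body": {"plan": [{"dx": 0.01, "dy": 0.0, "dz": 0.3, "rx": 0.0, "ry": 0.0, "rz": 0.0, "claw": 0.35}, {"dx": 0.0, "dy": 0.0, "dz": 0.4, "rx": 0.0, "ry": 0.0, "rz": 0.0, "claw": 0.35}, {"dx": 0.0, "dy": 0.0, "dz": 0.25, "rx": 0.0, "ry": 0.0, "rz": 0.0, "claw": 0.35}, {"dx": 0.0, "dy": 0.0, "dz": 0.1, "rx": 0.0, "ry": 0.0, "rz": 0.0, "claw": 0.35}, {"dx": 0.0, "dy": 0.0, "dz": 0.0, "rx": 0.0, "ry": 0.0, "rz": 0.0, "claw": 0.35}, {"dx": 0.0, "dy": 0.0, "dz": 0.0, "rx": 0.0, "ry": 0.0, "rz": 0.0, "claw": 0.5}, {"dx": 0.0, "dy": 0.0, "dz": 0.0, "rx": 0.0, "ry": 0.0, "rz": 0.0, "claw": 0.9}, {"dx": 0.0, "dy": 0.0, "dz": 0.0, "rx": 0.0, "ry": 0.0, "rz": 0.0, "claw": 0.9}, {"dx": 0.0, "dy": 0.0, "dz": 0.0, "rx": 0.0, "ry": 0.0, "rz": 0.0, "claw": 0.9}, {"dx": 0.0, "dy": 0.0, "dz": 0.0, "rx": 0.0, "ry": 0.0, "rz": 0.0, "claw": 0.9}]}}

```text
time_s: 12.95
ee_pos: [0.4557, -0.1854, 0.0539]
eef_rot: [3.141, -0.0, 0.785]
force: [-0.3, 1.0, 3.9]
grip_width: 0.0296
grip_force: 15.0
```

Emit:
{"method": "step_arm", "body": {"plan": [{"dx": 0.0, "dy": 0.0, "dz": -0.2, "rx": 0.0, "ry": 0.0, "rz": 0.0, "claw": 0.9}, {"dx": 0.0, "dy": 0.0, "dz": -0.4, "rx": 0.0, "ry": 0.0, "rz": 0.0, "claw": 0.9}, {"dx": 0.0, "dy": 0.0, "dz": -0.4, "rx": 0.0, "ry": 0.0, "rz": 0.0, "claw": 0.9}, {"dx": -0.25, "dy": 0.32, "dz": 0.0, "rx": 0.0, "ry": 0.0, "rz": 0.0, "claw": 0.9}, {"dx": -0.25, "dy": 0.32, "dz": 0.0, "rx": 0.0, "ry": 0.0, "rz": 0.0, "claw": 0.9}, {"dx": -0.25, "dy": 0.32, "dz": 0.0, "rx": 0.0, "ry": 0.0, "rz": 0.0, "claw": 0.9}, {"dx": -0.24, "dy": 0.33, "dz": 0.0, "rx": 0.0, "ry": 0.0, "rz": 0.0, "claw": 0.9}, {"dx": 0.0, "dy": 0.0, "dz": 0.0, "rx": 0.0, "ry": 0.0, "rz": 0.0, "claw": 0.9}, {"dx": 0.0, "dy": 0.0, "dz": 0.0, "rx": 0.0, "ry": 0.0, "rz": 0.0, "claw": 0.9}]}}

```text
time_s: 13.85
ee_pos: [0.4763, -0.3467, 0.1529]
eef_rot: [-3.141, 0.0, 0.784]
force: [-0.4, 0.9, -0.3]
grip_width: 0.0294
grip_force: 15.0
```

Run:
```python
from h import *
p=topc(.045,.075); topc(.1,.18,p); save(p,'w3.png'); go(.477,-.347,.060)
```

```text
orange pix [603. 472.] xy 501.9 -622.0 r 21.4 z 0.0511
blue pix [315. 321.] xy 477.4 -345.1 r 17.1 z 0.1595
black pix [275. 323.] xy 467.1 -334.8 r 7.7 z 0.1668
black pix [355. 324.] xy 488.2 -356.9 r 8.5 z 0.1653
t 13.9 d/0.1: [-0.004  0.012  0.932]
```

View pics/w3.png

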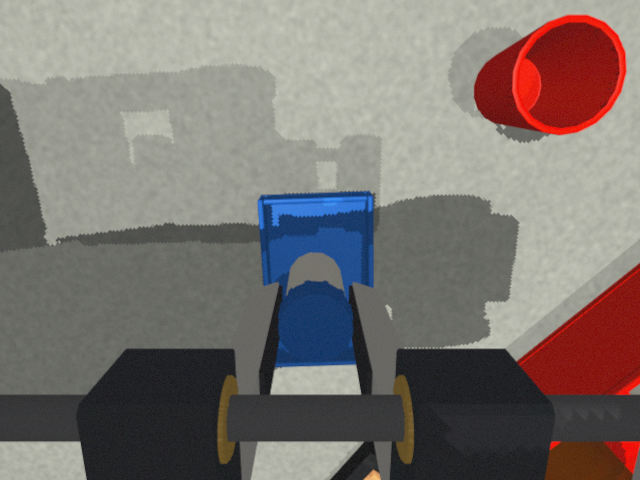

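The blue tray's far corners are at (258,197) and (374,193). Its near edge is at row 364, hidden behind the held jar. The tumbler stands clear at (570,75).

Run:
```python
from h import *
p=snap('wrist'); W=p['W']
for u,v in ((258,197),(374,193),(275,366),(356,362)):
    d=W[:3,:3]@np.array([(u-p['cx'])/p['fx'],(v-p['cy'])/p['fy'],1]); s=(.022-W[2,3])/d[2]; print((W[:3,3]+s*d).round(4))
p=snap('side')
print([c for c in caps(p) if c[0]=='blue'])
```

```text
[ 0.4702 -0.297   0.022 ]
[ 0.5281 -0.3511  0.022 ]
[ 0.3846 -0.3945  0.022 ]
[ 0.4305 -0.4357  0.022 ]
[('blue', array([471., 232.]), np.int32(52), array([ 0.859, -0.109,  0.068]), array([ 0.872, -0.08 ,  0.078])), ('blue', array([365., 410.]), np.int32(253), array([ 0.417, -0.396,  0.054]), array([ 0.444, -0.368,  0.068])), ('blue', array([525., 467.]), np.int32(675), array([ 0.567, -0.62 ,  0.115]), array([ 0.608, -0.584,  0.128]))]
```

Emit:
{"method": "step_arm", "body": {"plan": [{"dx": 0.0, "dy": 0.01, "dz": 0.3, "rx": 0.0, "ry": 0.0, "rz": 0.0, "claw": 0.9}, {"dx": 0.0, "dy": 0.0, "dz": 0.35, "rx": 0.0, "ry": 0.0, "rz": 0.0, "claw": 0.9}, {"dx": 0.0, "dy": 0.0, "dz": 0.2, "rx": 0.0, "ry": 0.0, "rz": 0.0, "claw": 0.9}, {"dx": 0.0, "dy": 0.0, "dz": 0.08, "rx": 0.0, "ry": 0.0, "rz": 0.0, "claw": 0.9}, {"dx": 0.0, "dy": 0.0, "dz": 0.01, "rx": 0.0, "ry": 0.0, "rz": 0.0, "claw": 0.9}, {"dx": 0.0, "dy": 0.0, "dz": 0.0, "rx": 0.0, "ry": 0.0, "rz": 0.0, "claw": 0.9}, {"dx": 0.0, "dy": 0.0, "dz": 0.0, "rx": 0.0, "ry": 0.0, "rz": 0.0, "claw": 0.9}, {"dx": 0.0, "dy": 0.0, "dz": 0.0, "rx": 0.0, "ry": 0.0, "rz": 0.0, "claw": 0.9}]}}

```text
time_s: 14.8
ee_pos: [0.4778, -0.3474, 0.0605]
eef_rot: [3.14, -0.0, 0.785]
force: [0.2, -0.4, 0.8]
grip_width: 0.0296
grip_force: 15.0
```

Emit:
{"method": "step_arm", "body": {"plan": [{"dx": 0.0, "dy": 0.0, "dz": 0.015, "rx": 0.0, "ry": 0.0, "rz": 0.0, "claw": 0.9}, {"dx": 0.0, "dy": 0.0, "dz": 0.0, "rx": 0.0, "ry": 0.0, "rz": 0.0, "claw": 0.6}, {"dx": 0.0, "dy": 0.0, "dz": 0.0, "rx": 0.0, "ry": 0.0, "rz": 0.0, "claw": 0.45}, {"dx": 0.0, "dy": 0.0, "dz": 0.0, "rx": 0.0, "ry": 0.0, "rz": 0.0, "claw": 0.45}, {"dx": 0.0, "dy": 0.0, "dz": 0.0, "rx": 0.0, "ry": 0.0, "rz": 0.0, "claw": 0.45}, {"dx": 0.0, "dy": 0.0, "dz": -0.2, "rx": 0.0, "ry": 0.0, "rz": 0.0, "claw": 0.45}, {"dx": 0.0, "dy": 0.0, "dz": -0.4, "rx": 0.0, "ry": 0.0, "rz": 0.0, "claw": 0.4}, {"dx": 0.0, "dy": 0.0, "dz": -0.4, "rx": 0.0, "ry": 0.0, "rz": 0.0, "claw": 0.35}, {"dx": 0.0, "dy": 0.0, "dz": 0.0, "rx": 0.0, "ry": 0.0, "rz": 0.0, "claw": 0.35}, {"dx": 0.0, "dy": 0.0, "dz": 0.0, "rx": 0.0, "ry": 0.0, "rz": 0.0, "claw": 0.35}]}}

```text
time_s: 15.8
ee_pos: [0.4776, -0.3473, 0.1585]
eef_rot: [3.14, -0.0, 0.785]
force: [0.1, -0.2, -0.6]
grip_width: 0.061
grip_force: 0.0
```

Run:
```python
from h import *
topc(.045,.075); go(.4345,.1725,.158)
```

```text
blue pix [315. 252.] xy 477.7 -347.0 r 15.6 z 0.0646
blue pix [301. 329.] xy 434.1 -378.1 r 15.5 z 0.0645
t 15.85 d/0.1: [ 3.372 -3.975 -0.005]
```

Emit:
{"method": "step_arm", "body": {"plan": [{"dx": 0.26, "dy": -0.306, "dz": 0.0, "rx": 0.0, "ry": 0.0, "rz": 0.0, "claw": 0.35}, {"dx": 0.26, "dy": -0.306, "dz": 0.0, "rx": 0.0, "ry": 0.0, "rz": 0.0, "claw": 0.35}, {"dx": 0.26, "dy": -0.306, "dz": 0.0, "rx": 0.0, "ry": 0.0, "rz": 0.0, "claw": 0.35}, {"dx": 0.26, "dy": -0.306, "dz": 0.0, "rx": 0.0, "ry": 0.0, "rz": 0.0, "claw": 0.35}, {"dx": 0.26, "dy": -0.306, "dz": 0.0, "rx": 0.0, "ry": 0.0, "rz": 0.0, "claw": 0.35}, {"dx": 0.26, "dy": -0.306, "dz": 0.0, "rx": 0.0, "ry": 0.0, "rz": 0.0, "claw": 0.35}, {"dx": 0.26, "dy": -0.306, "dz": 0.0, "rx": 0.0, "ry": 0.0, "rz": 0.0, "claw": 0.35}, {"dx": 0.26, "dy": -0.306, "dz": 0.0, "rx": 0.0, "ry": 0.0, "rz": 0.0, "claw": 0.35}, {"dx": 0.26, "dy": -0.306, "dz": 0.0, "rx": 0.0, "ry": 0.0, "rz": 0.0, "claw": 0.35}, {"dx": 0.26, "dy": -0.306, "dz": 0.0, "rx": 0.0, "ry": 0.0, "rz": 0.0, "claw": 0.35}]}}

```text
time_s: 16.85
ee_pos: [0.4439, 0.0545, 0.1567]
eef_rot: [-3.14, 0.002, 0.785]
force: [1.2, -1.3, 0.3]
grip_width: 0.0608
grip_force: 0.0
```

Emit:
{"method": "step_arm", "body": {"plan": [{"dx": 0.26, "dy": -0.306, "dz": 0.0, "rx": 0.0, "ry": 0.0, "rz": 0.0, "claw": 0.35}, {"dx": 0.26, "dy": -0.306, "dz": 0.0, "rx": 0.0, "ry": 0.0, "rz": 0.0, "claw": 0.35}, {"dx": 0.25, "dy": -0.306, "dz": 0.0, "rx": 0.0, "ry": 0.0, "rz": 0.0, "claw": 0.35}, {"dx": 0.0, "dy": 0.0, "dz": 0.0, "rx": 0.0, "ry": 0.0, "rz": 0.0, "claw": 0.35}, {"dx": 0.0, "dy": 0.0, "dz": 0.0, "rx": 0.0, "ry": 0.0, "rz": 0.0, "claw": 0.35}]}}

```text
time_s: 17.35
ee_pos: [0.4338, 0.1726, 0.1567]
eef_rot: [-3.141, 0.002, 0.787]
force: [0.2, 0.2, 0.4]
grip_width: 0.0613
grip_force: 0.0
```

Run:
```python
from h import *
topc(.045,.075); go(.4345,.1725,.053)
```

```text
orange pix [127.  39.] xy 446.4 337.1 r 23.5 z 0.0698
orange pix [602. 330.] xy 527.7 -3.5 r 46.3 z 0.0636
orange pix [539. 340.] xy 496.7 27.4 r 10.4 z 0.0636
green pix [314. 249.] xy 433.9 174.1 r 15.7 z 0.0605
black pix [305. 304.] xy 403.7 151.7 r 15.4 z 0.0605
t 17.4 d/0.1: [ 0.009 -0.     1.04 ]
```

Emit:
{"method": "step_arm", "body": {"plan": [{"dx": 0.01, "dy": -0.01, "dz": 0.3, "rx": 0.0, "ry": 0.0, "rz": 0.0, "claw": 0.35}, {"dx": 0.0, "dy": 0.0, "dz": 0.4, "rx": 0.0, "ry": 0.0, "rz": 0.0, "claw": 0.35}, {"dx": 0.0, "dy": 0.0, "dz": 0.25, "rx": 0.0, "ry": 0.0, "rz": 0.0, "claw": 0.35}, {"dx": 0.0, "dy": 0.0, "dz": 0.08, "rx": 0.0, "ry": 0.0, "rz": 0.0, "claw": 0.35}, {"dx": 0.0, "dy": 0.0, "dz": 0.0, "rx": 0.0, "ry": 0.0, "rz": 0.0, "claw": 0.35}, {"dx": 0.0, "dy": 0.0, "dz": 0.0, "rx": 0.0, "ry": 0.0, "rz": 0.0, "claw": 0.5}, {"dx": 0.0, "dy": 0.0, "dz": 0.0, "rx": 0.0, "ry": 0.0, "rz": 0.0, "claw": 0.9}, {"dx": 0.0, "dy": 0.0, "dz": 0.0, "rx": 0.0, "ry": 0.0, "rz": 0.0, "claw": 0.9}, {"dx": 0.0, "dy": 0.0, "dz": 0.0, "rx": 0.0, "ry": 0.0, "rz": 0.0, "claw": 0.9}, {"dx": 0.0, "dy": 0.0, "dz": 0.0, "rx": 0.0, "ry": 0.0, "rz": 0.0, "claw": 0.9}]}}

```text
time_s: 18.4
ee_pos: [0.4347, 0.1739, 0.0554]
eef_rot: [3.141, -0.001, 0.785]
force: [-0.2, 0.2, 2.6]
grip_width: 0.0291
grip_force: 15.0
```

Emit:
{"method": "step_arm", "body": {"plan": [{"dx": 0.0, "dy": 0.0, "dz": -0.2, "rx": 0.0, "ry": 0.0, "rz": 0.0, "claw": 0.9}, {"dx": 0.0, "dy": 0.0, "dz": -0.4, "rx": 0.0, "ry": 0.0, "rz": 0.0, "claw": 0.9}, {"dx": 0.0, "dy": 0.0, "dz": -0.4, "rx": 0.0, "ry": 0.0, "rz": 0.0, "claw": 0.9}, {"dx": 0.25, "dy": 0.3, "dz": 0.0, "rx": 0.0, "ry": 0.0, "rz": 0.0, "claw": 0.9}, {"dx": 0.25, "dy": 0.3, "dz": 0.0, "rx": 0.0, "ry": 0.0, "rz": 0.0, "claw": 0.9}, {"dx": 0.25, "dy": 0.3, "dz": 0.0, "rx": 0.0, "ry": 0.0, "rz": 0.0, "claw": 0.9}, {"dx": 0.25, "dy": 0.3, "dz": 0.0, "rx": 0.0, "ry": 0.0, "rz": 0.0, "claw": 0.9}, {"dx": 0.25, "dy": 0.3, "dz": 0.0, "rx": 0.0, "ry": 0.0, "rz": 0.0, "claw": 0.9}, {"dx": 0.0, "dy": 0.0, "dz": 0.0, "rx": 0.0, "ry": 0.0, "rz": 0.0, "claw": 0.9}, {"dx": 0.0, "dy": 0.0, "dz": 0.0, "rx": 0.0, "ry": 0.0, "rz": 0.0, "claw": 0.9}]}}

```text
time_s: 19.4
ee_pos: [0.6287, 0.156, 0.154]
eef_rot: [-3.141, 0.001, 0.785]
force: [-0.4, 0.4, -0.7]
grip_width: 0.0296
grip_force: 15.0
```

Run:
```python
from h import *
p=topc(.045,.075); topc(.1,.18,p); save(p,'w4.png'); go(.630,.155,.061)
W=p['W']; w=cloud(p); h=cv2.cvtColor(p['img'],cv2.COLOR_RGB2HSV).astype(int)
m=(h[...,0]>=40)&(h[...,0]<90)&(h[...,1]>110)&(w[...,2]>-.005)&(w[...,2]<.028)
q=w[m]; print(len(q),cv2.minAreaRect((q[:,:2]*1000).astype(np.float32)))
```

```text
green pix [254. 181.] xy 635.3 213.2 r 15.6 z 0.0646
green pix [315. 321.] xy 628.6 155.8 r 15.6 z 0.1592
black pix [276. 321.] xy 619.6 168.0 r 7.6 z 0.1654
black pix [355. 323.] xy 640.2 145.9 r 8.6 z 0.165
t 19.45 d/0.1: [0.005 0.022 0.935]
17616 ((635.037353515625, 187.72393798828125), (137.34474182128906, 85.87333679199219), 78.10527038574219)
```

View pics/w4.png

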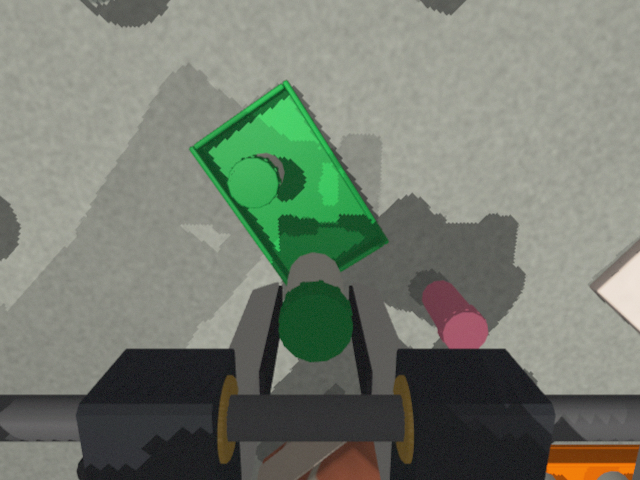

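The green tray's corners are at (288,82), (192,150) and (387,240), with the stored cap at (254,181). The held jar is above the free near end, so I'm lowering it.

Emit:
{"method": "step_arm", "body": {"plan": [{"dx": 0.01, "dy": 0.01, "dz": 0.3, "rx": 0.0, "ry": 0.0, "rz": 0.0, "claw": 0.9}, {"dx": 0.0, "dy": 0.0, "dz": 0.35, "rx": 0.0, "ry": 0.0, "rz": 0.0, "claw": 0.9}, {"dx": 0.0, "dy": 0.0, "dz": 0.2, "rx": 0.0, "ry": 0.0, "rz": 0.0, "claw": 0.9}, {"dx": 0.0, "dy": 0.0, "dz": 0.08, "rx": 0.0, "ry": 0.0, "rz": 0.0, "claw": 0.9}, {"dx": 0.0, "dy": 0.0, "dz": 0.0, "rx": 0.0, "ry": 0.0, "rz": 0.0, "claw": 0.9}, {"dx": 0.0, "dy": 0.0, "dz": 0.0, "rx": 0.0, "ry": 0.0, "rz": 0.0, "claw": 0.9}, {"dx": 0.0, "dy": 0.0, "dz": 0.0, "rx": 0.0, "ry": 0.0, "rz": 0.0, "claw": 0.9}]}}

```text
time_s: 20.15
ee_pos: [0.6309, 0.1563, 0.0636]
eef_rot: [3.14, -0.002, 0.786]
force: [-0.8, 0.2, -0.1]
grip_width: 0.03
grip_force: 15.0
```

Emit:
{"method": "step_arm", "body": {"plan": [{"dx": 0.0, "dy": 0.0, "dz": 0.015, "rx": 0.0, "ry": 0.0, "rz": 0.0, "claw": 0.9}, {"dx": 0.0, "dy": 0.0, "dz": 0.01, "rx": 0.0, "ry": 0.0, "rz": 0.0, "claw": 0.9}, {"dx": 0.0, "dy": 0.0, "dz": 0.0, "rx": 0.0, "ry": 0.0, "rz": 0.0, "claw": 0.9}, {"dx": 0.0, "dy": 0.0, "dz": 0.0, "rx": 0.0, "ry": 0.0, "rz": 0.0, "claw": 0.9}]}}

```text
time_s: 20.55
ee_pos: [0.6303, 0.1561, 0.0595]
eef_rot: [3.142, -0.0, 0.785]
force: [0.7, 0.6, 1.0]
grip_width: 0.0297
grip_force: 15.0
```

Emit:
{"method": "step_arm", "body": {"plan": [{"dx": 0.0, "dy": 0.0, "dz": 0.0, "rx": 0.0, "ry": 0.0, "rz": 0.0, "claw": 0.6}, {"dx": 0.0, "dy": 0.0, "dz": 0.0, "rx": 0.0, "ry": 0.0, "rz": 0.0, "claw": 0.45}, {"dx": 0.0, "dy": 0.0, "dz": 0.0, "rx": 0.0, "ry": 0.0, "rz": 0.0, "claw": 0.45}, {"dx": 0.0, "dy": 0.0, "dz": 0.0, "rx": 0.0, "ry": 0.0, "rz": 0.0, "claw": 0.45}, {"dx": 0.0, "dy": 0.0, "dz": -0.2, "rx": 0.0, "ry": 0.0, "rz": 0.0, "claw": 0.45}, {"dx": 0.0, "dy": 0.0, "dz": -0.4, "rx": 0.0, "ry": 0.0, "rz": 0.0, "claw": 0.4}, {"dx": 0.0, "dy": 0.0, "dz": -0.4, "rx": 0.0, "ry": 0.0, "rz": 0.0, "claw": 0.35}, {"dx": 0.0, "dy": 0.0, "dz": -0.4, "rx": 0.0, "ry": 0.0, "rz": 0.0, "claw": 0.35}, {"dx": 0.0, "dy": 0.0, "dz": 0.0, "rx": 0.0, "ry": 0.0, "rz": 0.0, "claw": 0.35}, {"dx": 0.0, "dy": 0.0, "dz": 0.0, "rx": 0.0, "ry": 0.0, "rz": 0.0, "claw": 0.35}]}}

```text
time_s: 21.55
ee_pos: [0.6304, 0.1561, 0.1999]
eef_rot: [3.141, -0.001, 0.785]
force: [-0.3, 0.3, -1.1]
grip_width: 0.061
grip_force: 0.0
```

Run:
```python
from h import *
topc(.045,.075)
p=snap('side')
for c in caps(p):
    if c[0]!='pinkred': print(*c)
cv2.imwrite('pics/end.png',cv2.resize(p['img'][130:480,190:560,::-1],None,fx=1.6,fy=1.6))
```

```text
orange pix [402. 472.] xy 539.9 -40.2 r 14.8 z 0.0635
green pix [261. 175.] xy 635.2 213.4 r 15.6 z 0.0646
green pix [314. 237.] xy 629.7 156.1 r 15.7 z 0.0646
orange [318. 247.] 79 [ 0.514 -0.001  0.06 ] [0.544 0.029 0.067]
orange [328. 266.] 288 [ 0.511 -0.071  0.059] [ 0.541 -0.012  0.067]
orange [313. 278.] 69 [ 0.459 -0.07   0.059] [ 0.496 -0.057  0.067]
orange [384. 288.] 148 [ 0.592 -0.164  0.054] [ 0.617 -0.136  0.068]
orange [413. 295.] 159 [ 0.635 -0.207  0.052] [ 0.663 -0.18   0.068]
blue [470. 232.] 53 [ 0.859 -0.109  0.068] [ 0.871 -0.08   0.079]
blue [378. 387.] 238 [ 0.461 -0.364  0.053] [ 0.488 -0.339  0.068]
blue [365. 410.] 257 [ 0.417 -0.396  0.055] [ 0.444 -0.368  0.068]
blue [525. 467.] 681 [ 0.567 -0.621  0.114] [ 0.608 -0.584  0.128]
green [321. 186.] 112 [0.619 0.193 0.053] [0.646 0.222 0.068]
green [329. 200.] 120 [0.614 0.137 0.051] [0.641 0.164 0.068]
green [500. 315.] 332 [ 0.784 -0.343  0.042] [ 0.804 -0.262  0.05 ]
black [167.  97.] 95 [0.344 0.623 0.132] [0.403 0.652 0.148]
black [228. 155.] 101 [0.432 0.338 0.108] [0.456 0.363 0.127]
black [362. 167.] 67 [0.768 0.241 0.032] [0.784 0.265 0.053]
black [243. 230.] 131 [0.388 0.133 0.048] [0.414 0.159 0.063]
black [377. 252.] 149 [ 0.633 -0.062  0.048] [ 0.66  -0.036  0.064]
black [ 82. 355.] 3229 [-0.079 -0.088  0.033] [0.086 0.026 0.113]
black [ 26. 359.] 44 [-0.102 -0.036  0.061] [-0.081 -0.017  0.083]
```

View pics/end.png

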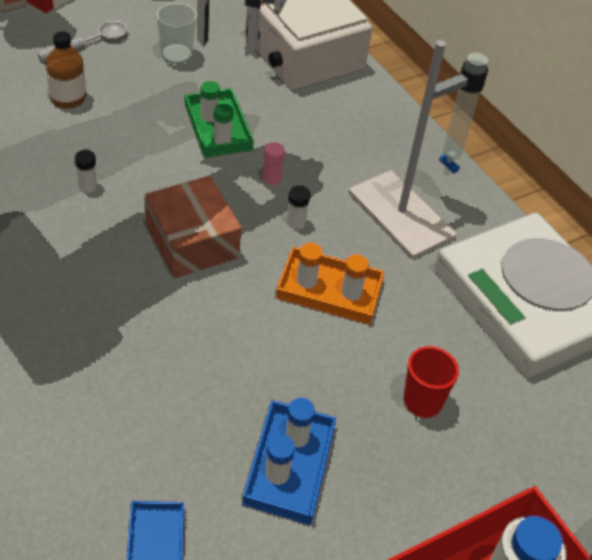

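Each tray holds two upright jars: orange at (310,265) and (355,278), blue at (300,420) and (280,458), green at (210,100) and (223,123). The black-capped jars and the other bystanders haven't moved, so I'm handing in.

```bash
python3 -c "
from h import *
print(hand_in())"
```

```text
the job is handed in; nothing more can be done
None
```

I handed the job in at about 22 s of the 72 s allowed: all four jars stand upright in the trays of their colours beside any stored ones, and the last picture shows the black-capped jars and other bystanders unmoved; `hand_in()` gave no verdict.

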